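# Reject a spoiled cacao pod half by the tipping pan

### The arm

A 7-joint arm with a two-finger parallel gripper is mounted at the origin on the work surface. World frame = base frame: x ahead of the robot, y to its left, z up, the work surface at z = 0. Lengths are in m, angles in rad, forces in N, time in s.
With the tool pointing down it reaches from about 0.4 to 0.85 m from the base axis. Payload 6.9 kg.
Tool frame: the origin (TCP) lies midway between the tips of the shut fingers; the grasp point (between the pads) lies 19 mm behind it (bot.pinch_z is the distance from the TCP to the grasp point, in m); z points along the fingers, y is the line along which they close (so a half turn about z gives the same grasp; the last joint's range is limited). The gripper opens to 85 mm and grips with 20 to 120 N. Pads are 22 mm wide; open, the fingers measure 114 mm over their backs; the gripper's body (76 mm by 85 mm) begins 54 mm behind the grasp point. The pads swing forward as they close: fully open they stand 13 mm farther back than shut.
Start: joints at [1.399, 0.507, -0.238, 1.5, 0.126, 1.149, -0.155], TCP at [0.171, -0.601, 0.231] pointing down, gripper open.
Joint ranges: [-3.08, 3.08], [-0.24, 2.05], [-1.43, 1.35], [0, 2.5], [-1.52, 4.66], [0.17, 1.96], [-2.89, 2.89]. Speed limits (rad/s): [2.39, 2.39, 3.14, 3.14, 3.14, 3.14, 3.14].

### API

Orientations are given as a unit quaternion [w, x, y, z].
In Python, from station import bot gives the robot as it stands. The module is installed in compiled form; this text tells all that it offers.
- The arm moves only by the tool drive_tool, never from a script. Its argument "moves" is a list that holds one entry, the list of rows, each a list of 7 numbers: the gripper command: -1 is fully open, 1 is shut, values between are in proportion, then the shift along the tool's x, y, z in mm, then the turn, a rotation vector about the tool's x, y, z in rad. In form: [[[jaw, dx, dy, dz, ax, ay, az], ...]]. A call has 1 to 20 rows; each row is the pose to reach, as a shift and turn from the pose commanded when the call began, along the tool's axes at that moment; what a row does not reach only later rows make up. A row lasts 1/12 s, in which the tool goes at most 41.7 mm and 7.16 degrees, less where a joint would pass 70% of its speed; a pose out of reach is approached as far as the arm can. A call with a gripper value outside its range is refused whole. The fingers move at their own pace and stop on an object; the grip force is fixed at half the most. Time passes only in rows, so rows that repeat a pose let the fingers close. It gives the time, the measured TCP pose, the force, the opening and the grip force at its end, in the units of the state.
- bot.sense(): the state, without advancing time (a new reading comes with each control period).
- bot.read_camera(name): name is "scene" or "side" or "wrist"; returns a dict with "img" (480x640x3 uint8, red, green, blue), "camera_matrix" (3x3 intrinsics, pixels), "rvec" (rotation vector, rad) and "tvec" (3), from world to camera coordinates, as OpenCV has them. Camera axes: x right, y down, z forward; pixel columns grow to the right and rows downward; lengths in m; the calibration is good to about 2 mm. A picture is of the moment at which its call begins. There is no depth.
- bot.job_done(): hands the job in; it is judged then, once.
The state is a dict: "clock": time; "joint_positions": joint angles; "qd": joint speeds; "effort": joint torques, N m; "tool_pos": TCP position; "ee_rot": TCP orientation; "contact_force": force on the tool from outside, world axes, zero at the start; "ft_torque": the same for the moment, N m; "opening": finger opening in m; "grasp_force": force on a finger pad.
Only numpy, scipy, OpenCV 4.12 (cv2) and the standard library are available. Lean on these libraries where they do the work, as an engineer would, in place of code of your own. Each camera call takes 0.05 s, during which the arm holds its last target. There are 200 camera calls.

### The job

Sort out the spoiled (dark, mouldy) cacao pod half: first slide the cover of the grey reject crate fully open, then push the spoiled half sideways along its deck, without lifting it, until it sits wholly on the tipping pan, and take the hand away. Then press the red bar right down so that the pan tips and the half slides into the crate, let the pan come back level, and slide the cover fully shut again. Leave the sound orange half, the dish, the phone, the jar and the mug where they are.

Things in the scene. Friction and masses are not known exactly. Their poses are not given: they have to be found in the camera images.
- station: Fixed sorting station: left and right aluminium decks on green legs, a steel tipping pan between them, the grey reject crate behind the pan. Origin on the table midway between the decks; x axis away from the robot, y left, z up. All offsets here are along these axes from this origin, in mm. Yaw varies up to 9 degrees.
- left_deck (a point): Middle of the left deck's top: x -20, y 156, z 150. Deck 150 (x) by 175 (y), with a 12 mm high rim only along the outer edge (y 246); open towards the pan.
- right_deck (a point): Middle of the right deck's top: x -20, y -156, z 150; mirror image of the left one.
- crate_floor (a point): Middle of the reject crate's inner floor: x 135, y 0, z 5. The crate is fixed to the station; outside 210 (x) by 180 (y), 80 high, walls 5 thick; it lies partly under the pan's far end.
- pan (a joint): Tilt of the tipping pan, rad: 0 level (a spring holds it there, also with a half pod on it), 0.82 fully tipped, crate end down. Hinged about the y axis through x 20, z 143. A half pod slides off once the pan is tipped steeply enough, at the latest near 0.75, so press nearly to the stop. The pan springs back level when let go.
- pan_middle (a point): Top of the pan where a half pod should sit: x -10, y 0, z 150 when level. The pan plate is level with the decks and covers x -95 to 85, y -66 to 66; it is flat, with no rim on any side.
- press_bar (a point): Top middle of the red press bar at the right-hand (-y) crate-side corner of the pan: round, 20 mm thick, 70 long along y, fixed to the pan. Pan level: x 110, y -135, z 203; it swings with the pan (the bar's axis is 90 beyond and 50 above the hinge when level; at 0.8 rad its uppermost point is near x 119, z 123). Takes 4 N at first, up to 10 N at the end.
- cover (a joint): Slide of the flat green sheet-metal crate cover, m: 0 shut, 0.16 fully open (to the left, +y). Starts between 0 and 0.03. Stays where it is left; moving it takes about 3 N. The plate is 214 by 186 mm, its top at z 85.5.
- cover_handle (a point): Middle of the wooden handle block standing on the cover: 70 mm long (along x), 12 thick (along y), 40 tall; its top is 20 mm above this point. Shut: x 190, y -30, z 105.5. It can be pushed on either long side.
- spoiled: The spoiled half of a split cacao pod: black-brown with pale mould spots, flat cut face down, pointed oval 140 mm long (its own x axis), 66 wide (own y), 34 high, 0.14 to 0.28 kg. Origin at the centre of the flat underside. Starts on the left or the right deck, near x -10, |y| 145, long axis within 17 degrees of the station's x.
- sound: The sound half of the pod, same shape and size, orange, on the other deck. Leave it alone.
- dish: Terracotta dish with beans, 170 mm wide, 24 high. Leave it.
- phone: Phone in an orange case, 150 x 74 x 9 mm, lying flat. Leave it.
- jar: Amber jar, 72 mm wide, 110 high. Leave it.
- cup: Blue mug, 80 mm wide, 85 high. Leave it.
There are look-alikes about, which are no part of the job. Of the things that look like the spoiled, the largest one is meant.

How it is judged:
On the way, in this order (a step that is already met when the one before it is completed fails the run):
1. the crate's cover is fully open (value of joint cover above 0.145 m), for 0.2 s.
2. the spoiled half sits on the level pan, at rest and untouched by the robot (x of spoiled in the frame of station between -0.05 and 0.03 m and y of spoiled in the frame of station between -0.032 and 0.032 m and z of spoiled in the frame of station between 0.14 and 0.16 m and value of joint pan below 0.08 rad and linear speed of spoiled below 0.02 m/s and contact force between spoiled and the fingers below 0.2 N), for 0.2 s.
3. the pan is tipped by its bar (value of joint pan above 0.55 rad), for 0.05 s.
4. the spoiled half is in the crate and the pan is level again (x of spoiled in the frame of station between 0.03 and 0.24 m and y of spoiled in the frame of station between -0.09 and 0.09 m and z of spoiled in the frame of station below 0.078 m and value of joint pan below 0.08 rad), for 0.2 s.
At the end, for the whole second after the job is handed in: The spoiled half lies at rest inside the crate, below its rim; the cover is shut to within 10 mm; the pan is level (within 0.08 rad) (all of step 4 and linear speed of spoiled below 0.02 m/s and value of joint cover below 0.01 m); the robot touches nothing.
It fails at once if the spoiled half is lifted more than 25 mm off its deck while the pan is level (z of spoiled in the frame of station above 0.175 m and value of joint pan below 0.05 rad).
It fails at once if the sound half is shifted more than 20 mm (distance of sound from where it was at the start of the episode above 0.02 m).
It fails at once if one of the other things on the table (dish, phone, jar, mug) is shifted more than 30 mm (distance of any of dish, phone, jar, cup from where it was at the start of the episode above 0.03 m).
It also fails if it takes over 72 s, if anything falls off the work surface, if the arm or the gripper's body presses on something with over 40 N, if the wrist force passes 120 N, or if a joint passes its speed limit or range.

## Working session

There is one attempt and no reset: what is moved stays moved. The work goes in short steps, Python scripts to look and compute and a tool call to move; the robot and the scene stay as the last step left them, time stands still between calls to the robot, and variables do not carry over. Pictures are saved under pics/ and viewed, at most 13 in all, crops included, and the job is handed in when it is done.

Besides the shell and the picture viewer there is one more tool, called after "Emit:" as name([rows], argument=value, ...), one row to a line, values as JSON. drive_tool: Moves the arm, as the interface text tells. Its arguments: {"type":"object","properties":{"moves":{"type":"array","items":{"type":"array","items":{"type":"array","items":{"type":"number"}}}}},"required":["moves"]}

```bash
mkdir -p pics; cat > h.py <<'E'
import numpy as np, cv2
from station import bot
from scipy.spatial.transform import Rotation as R
def snap(n,f):
    c=bot.read_camera(n); cv2.imwrite(f,c["img"][:,:,::-1]); np.savez(f+'.npz',**{k:np.array(v) for k,v in c.items()}); return c
def ray(c,u,v,z):
    K=np.array(c["camera_matrix"]);Rm=R.from_rotvec(np.ravel(c["rvec"])).as_matrix();t=np.ravel(c["tvec"])
    d=Rm.T@np.linalg.solve(K,[u,v,1]);o=-Rm.T@t
    return o+d*(z-o[2])/d[2]
def proj(c,P):
    return cv2.projectPoints(np.array(P,float).reshape(-1,3),np.array(c["rvec"],float),np.array(c["tvec"],float),np.array(c["camera_matrix"],float),None)[0].reshape(-1,2)
def quat():
    s=bot.sense();q=s["ee_rot"];return np.array(s["tool_pos"]),R.from_quat([q[1],q[2],q[3],q[0]])
E
python3 - <<'E'
from h import *
for n in("scene","side"): 
    c=snap(n,f"pics/{n}0.png"); Rm=R.from_rotvec(np.ravel(c["rvec"])).as_matrix(); print(n,-Rm.T@np.ravel(c["tvec"]),Rm[2])
s=bot.sense(); print(s)
E
```

```text
scene [1.45752076 0.11643155 1.4035473 ] [-0.61396186 -0.07611708 -0.78565707]
side [0.0345779  1.19652284 1.06497127] [ 0.29502222 -0.75807542 -0.58162148]
{'clock': 0.1, 'joint_positions': array([ 1.3995186 ,  0.50827268, -0.23748982,  1.50104775,  0.12573017,
        1.14892761, -0.15478649]), 'qd': array([ 0.00279619, -0.00172352, -0.00149984, -0.00285993, -0.00291216,
       -0.0006084 ,  0.00073904]), 'effort': array([-4.68708298e-03, -6.21841764e+01, -2.19415516e+00, -2.50208527e+01,
        1.26323252e-02,  7.92170264e-03, -1.10386674e-05]), 'tool_pos': array([ 0.17055474, -0.60079372,  0.2304983 ]), 'ee_rot': array([-8.18593776e-04,  9.90438991e-01,  1.37948946e-01, -1.54512772e-04]), 'contact_force': array([ 0.5670486 , -0.20128822, -0.62578503]), 'ft_torque': array([ 0.00573691, -0.02679439, -0.02067083]), 'grasp_force': 0.0, 'opening': 0.08556796757643131}
```

View pics/scene0.png

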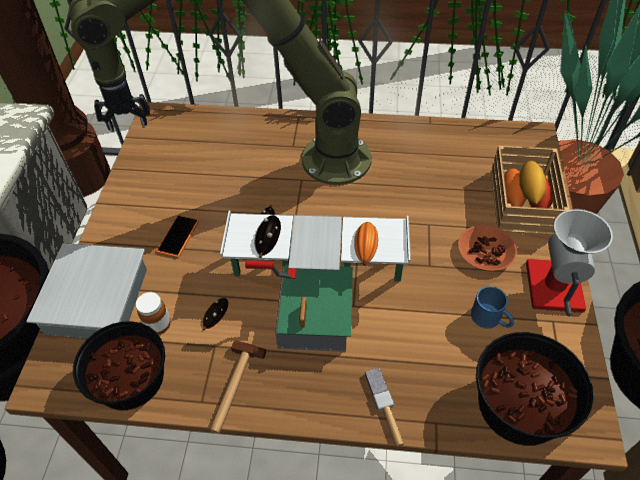

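View pics/side0.png

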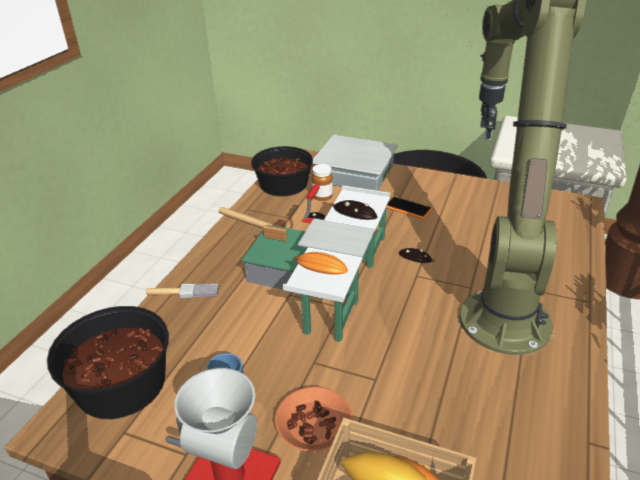

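Scene picture (right in the image is +y): the decks span about (222,212)–(410,262), the pan is at (316,240) and the green cover at (316,305), with its handle at (304,311). The dark candidates are (267,235) on the right deck, (216,312) on the table and (268,211) on the table behind the deck. The one on the deck is the largest and the only one on a deck. I'll confirm it in one crop, which also gives me corners for the fit.

```bash
python3 - <<'E'
import cv2
im=cv2.imread('pics/scene0.png')[200:355,212:417]
cv2.imwrite('pics/crop0.png',cv2.resize(im,None,fx=3.8,fy=3.8,interpolation=cv2.INTER_CUBIC))
E
```

```text
(no output)
```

View pics/crop0.png

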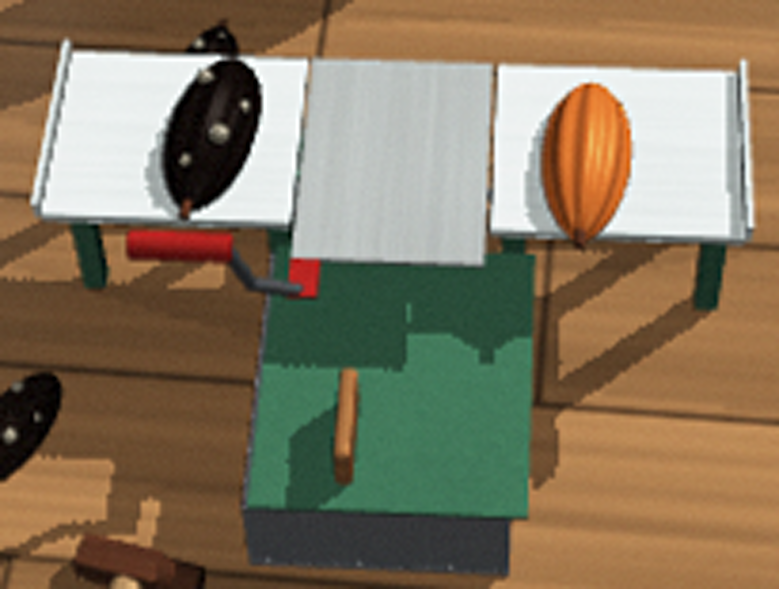

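The crop confirms it: the large dark pod with mould spots is on the right deck at crop (212,135). The ones on the table are smaller. Next I'll fit the station pose.

```bash
cat >> h.py <<'E'
try:
    SX,SY,SYAW,COV=np.load('st.npy')
except Exception: SX=SY=SYAW=COV=0
def s2w(p):
    p=np.atleast_2d(np.array(p,float)); c,s=np.cos(SYAW),np.sin(SYAW)
    return np.c_[SX+c*p[:,0]-s*p[:,1],SY+s*p[:,0]+c*p[:,1],p[:,2]]
def w2s(p):
    p=np.atleast_2d(np.array(p,float)); c,s=np.cos(SYAW),np.sin(SYAW);dx=p[:,0]-SX;dy=p[:,1]-SY
    return np.c_[c*dx+s*dy,-s*dx+c*dy,p[:,2]]
E
cat > fit.py <<'E'
import h; from h import *
from scipy.optimize import least_squares
c=np.load('pics/scene0.png.npz')
pts=[((311,60),(-95,-66,150)),((492,65),(-95,66,150)),((486,264),(85,66,150)),((294,256),(85,-66,150)),((497,66),(-95,68.5,150)),((493,234),(55,68.5,150)),((740,240),(55,243.5,150)),((38,217),(55,-243.5,150)),((66,41),(-95,-246,162)),((744,62),(-95,246,162))]
cov=[((527,517),(242,93,85.5)),((247,508),(242,-93,85.5)),((349,370),(155,-30,125.5)),((344,458),(225,-30,125.5))]
px=lambda q:np.array([p[0] for p in q])/3.8+[212,200]
A=np.array([p[1] for p in pts])/1000;B=np.array([p[1] for p in cov])/1000
def f(v):
    h.SX,h.SY,h.SYAW=v[:3]
    P=np.r_[s2w(A),s2w(B+[0,v[3],0])]
    return (proj(c,P)-np.r_[px(pts),px(cov)]).ravel()
r=least_squares(f,[.6,0,0,0],loss='soft_l1'); print(r.x.round(4),r.fun.reshape(-1,2).round(1).tolist())
np.save('st.npy',r.x); f(r.x)
def loc(u,v,z): return (w2s(ray(c,u/3.8+212,v/3.8+200,z))*1000).round(0).tolist()
print('pod tips',loc(187,205,.152),loc(245,60,.155),'sides',loc(163,165,.15),loc(262,115,.158))
print('press bar',proj(c,s2w([[.11,-.135,.203]])),'seen',loc(180,235,.203))
for n in [(0,0,0),(.19,-.03,.1055),(.19,.13,.1055),(.11,-.135,.203),(-.01,-.145,.15)]: print(n,s2w(n).round(3))
E
python3 fit.py
```

```text
[ 0.4823 -0.0146  0.0462  0.0076] [[0.3, -0.2], [0.3, -0.1], [-0.3, 0.6], [-0.8, 1.0], [-0.1, -0.3], [-0.8, -0.9], [1.7, -0.3], [0.5, -0.3], [-0.1, 0.1], [-0.1, -0.2], [0.5, 0.6], [0.1, 0.1], [0.0, -0.5], [-0.6, 0.2]]
pod tips [[43.0, -142.0, 152.0]] [[-88.0, -114.0, 155.0]] sides [[7.0, -163.0, 150.0]] [[-35.0, -97.0, 158.0]]
press bar [[258.97193187 263.14594546]] seen [[106.0, -134.0, 203.0]]
(0, 0, 0) [[ 0.482 -0.015  0.   ]]
(0.19, -0.03, 0.1055) [[ 0.674 -0.036  0.106]]
(0.19, 0.13, 0.1055) [[0.666 0.124 0.106]]
(0.11, -0.135, 0.203) [[ 0.598 -0.144  0.203]]
(-0.01, -0.145, 0.15) [[ 0.479 -0.16   0.15 ]]
```

```bash
cat >> h.py <<'E'
def rows(*wps):
    """wps: (x,y,z mm station, yaw of tool x relative to station x, rad). prints shift/turn from the current pose"""
    p,R0=quat(); s=bot.sense()
    print('t',round(s['clock'],2),'at st',(w2s(p)[0]*1000).round(1),'yaw',round(np.arctan2(*R0.as_matrix()[[1,0],0])-SYAW,3),'open',round(s['opening']*1000,1),'F',s['contact_force'].round(1))
    for x,y,z,a in wps:
        w=s2w(np.array([[x,y,z]])/1000)[0]; a=a+SYAW
        Rt=R.from_matrix(np.array([[np.cos(a),np.sin(a),0],[np.sin(a),-np.cos(a),0],[0,0,-1]]))
        print((x,y,z),'world',w.round(3),'->',(R0.inv().apply(w-p)*1000).round(1),(R0.inv()*Rt).as_rotvec().round(3))
E
python3 -c "
from h import *
rows((-50,-400,330,0),(195,-22,330,0),(195,-22,200,0),(195,-22,98,0))"
```

```text
t 0.1 at st [-338.5 -571.1  230.5] yaw 0.231 open 85.6 F [ 0.6 -0.2 -0.6]
(-50, -400, 330) world [ 0.451 -0.417  0.33 ] -> [ 320.  -100.8  -99.4] [-0.002  0.     0.231]
(195, -22, 330) world [ 0.678 -0.028  0.33 ] -> [ 644.9 -412.8  -98.9] [-0.002  0.     0.231]
(195, -22, 200) world [ 0.678 -0.028  0.2  ] -> [ 644.9 -412.6   31.1] [-0.002  0.     0.231]
(195, -22, 98) world [ 0.678 -0.028  0.098] -> [ 644.9 -412.4  133.1] [-0.002  0.     0.231]
```

Emit:
drive_tool([
  [[-1,320,-101,-99,0,0,0.231],[-1,320,-101,-99,0,0,0.231],[-1,320,-101,-99,0,0,0.231],[-1,320,-101,-99,0,0,0.231],[-1,320,-101,-99,0,0,0.231],[-1,320,-101,-99,0,0,0.231],[-1,320,-101,-99,0,0,0.231],[-1,320,-101,-99,0,0,0.231],[-1,645,-413,-99,0,0,0.231],[-1,645,-413,-99,0,0,0.231],[-1,645,-413,-99,0,0,0.231],[-1,645,-413,-99,0,0,0.231],[-1,645,-413,-99,0,0,0.231],[-1,645,-413,-99,0,0,0.231],[-1,645,-413,-99,0,0,0.231],[-1,645,-413,-99,0,0,0.231],[-1,645,-413,-99,0,0,0.231],[-1,645,-413,-99,0,0,0.231],[-1,645,-413,-99,0,0,0.231],[-1,645,-413,-99,0,0,0.231]],
])

```text
clock: 1.77
tool_pos: [0.6801, -0.0179, 0.3287]
ee_rot: [-0.003, 1.0, 0.028, -0.001]
contact_force: [-2.0, 1.4, -0.6]
opening: 0.0854
grasp_force: 0.0
```

```bash
python3 -c "
from h import *
rows((195,-22,200,0),(195,-22,98,0)); snap('wrist','pics/w1.png')"
```

```text
t 1.77 at st [197.4 -12.3 328.7] yaw 0.01 open 85.4 F [-2.   1.4 -0.6]
(195, -22, 200) world [ 0.678 -0.028  0.2  ] -> [ -2.4  10.4 128.6] [-0.006  0.001  0.01 ]
(195, -22, 98) world [ 0.678 -0.028  0.098] -> [ -2.3  11.1 230.6] [-0.006  0.001  0.01 ]
```

View pics/w1.png

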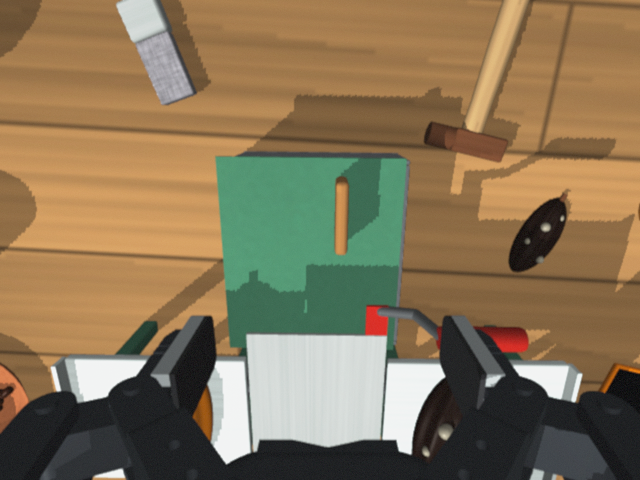

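The wrist view shows the handle top from (342,178) to (341,254) on the cover and the bar at (480,337). I'll check those against the fit once the arm has settled.

```bash
python3 -c "
from h import *
c=np.load('pics/w1.png.npz')
for u,v,z in [(342,180,.1255),(341,252,.1255),(525,338,.193),(440,336,.193)]: print((w2s(ray(c,u,v,z))*1000).round(0))
rows((195,-22,200,0),(195,-22,98,0))"
```

```text
[[223. -24. 126.]]
[[156. -24. 126.]]
[[ 108. -173.  193.]]
[[ 108. -104.  193.]]
t 1.82 at st [196.8 -14.6 328.6] yaw 0.009 open 85.6 F [-0.7  0.4 -0.2]
(195, -22, 200) world [ 0.678 -0.028  0.2  ] -> [ -1.7   8.  128.6] [-0.005  0.002  0.009]
(195, -22, 98) world [ 0.678 -0.028  0.098] -> [ -1.5   8.4 230.6] [-0.005  0.002  0.009]
```

Emit:
drive_tool([
  [[-1,0,0,40,0,0,0],[-1,0,0,80,0,0,0],[-1,0,0,120,0,0,0],[-1,0,0,155,0,0,0],[-1,0,0,185,0,0,0],[-1,0,0,210,0,0,0],[-1,0,0,226,0,0,0],[-1,0,0,230,0,0,0],[0.4,0,0,230,0,0,0],[0.4,0,0,230,0,0,0],[0.4,0,0,230,0,0,0],[0.4,0,0,230,0,0,0]],
])

```text
clock: 2.82
tool_pos: [0.6792, -0.0278, 0.102]
ee_rot: [0.0, 1.0, 0.023, 0.001]
contact_force: [0.1, 0.3, 0.0]
opening: 0.039
grasp_force: 0.0
```

```bash
python3 -c "
from h import *
rows((195,125-6+12,98,0))"
```

```text
t 2.82 at st [196.1 -22.2 102. ] yaw -0.001 open 39.0 F [0.1 0.3 0. ]
(195, 131, 98) world [0.671 0.125 0.098] -> [  -1.2 -153.2    3.9] [ 0.    -0.003 -0.001]
```

Emit:
drive_tool([
  [[0.4,0,-10,2,0,0,0],[0.4,0,-25,2,0,0,0],[0.4,0,-40,2,0,0,0],[0.4,0,-55,2,0,0,0],[0.4,0,-70,2,0,0,0],[0.4,0,-85,2,0,0,0],[0.4,0,-100,2,0,0,0],[0.4,0,-115,2,0,0,0],[0.4,0,-130,2,0,0,0],[0.4,0,-142,2,0,0,0],[0.4,0,-150,2,0,0,0],[0.4,0,-154,2,0,0,0],[0.4,0,-154,2,0,0,0],[0.4,0,-154,2,0,0,0]],
])

```text
clock: 3.98
tool_pos: [0.6709, 0.1264, 0.098]
ee_rot: [-0.0, 1.0, 0.023, -0.001]
contact_force: [0.1, 0.3, 0.7]
opening: 0.0256
grasp_force: 0.0
```

```bash
python3 -c "
from h import *
rows((195,125-6+13,98,0)); s=bot.sense(); print(s['opening'])
c=snap('side','pics/s2.png')
for n in (.14,.15,.16):
  print(n,proj(c,s2w([[.225,-.03+n,.1255],[.155,-.03+n,.1255],[.242,.093+n,.0855],[.028,.093+n,.0855]])).round().tolist())"
```

```text
t 3.98 at st [194.9 132.2  98. ] yaw -0.0 open 25.6 F [0.1 0.3 0.7]
(195, 132, 98) world [0.671 0.126 0.098] -> [ 0.1  0.2 -0. ] [-0.     0.001 -0.   ]
0.025551219127959063
0.14 [[242.0, 252.0], [266.0, 256.0], [218.0, 290.0], [295.0, 307.0]]
0.15 [[241.0, 254.0], [265.0, 258.0], [216.0, 292.0], [294.0, 309.0]]
0.16 [[239.0, 256.0], [263.0, 261.0], [215.0, 295.0], [292.0, 312.0]]
```

View pics/s2.png

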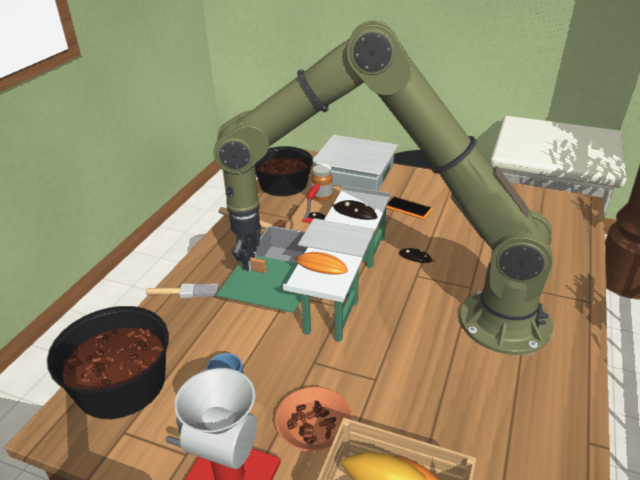

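The cover corners sit at about (217,300) and (293,310), so it is open by roughly 0.155. I'll add a small nudge, then lift and move behind the pod with the tool turned 90°.

Emit:
drive_tool([
  [[0.4,0,-4,0,0,0,0],[0.4,0,-4,0,0,0,0],[0.4,0,1,0,0,0,0],[-0.3,0,1,0,0,0,0],[-0.3,0,1,-40,0,0,0],[-0.3,0,1,-80,0,0,0],[-0.3,0,1,-120,0,0,0],[-0.3,0,1,-160,0,0,0],[-0.3,0,1,-200,0,0,0],[-0.3,0,1,-200,0,0,0]],
])

```text
clock: 4.87
tool_pos: [0.674, 0.1262, 0.308]
ee_rot: [-0.002, 1.0, 0.023, 0.007]
contact_force: [0.2, 1.1, 1.2]
opening: 0.0557
grasp_force: 0.0
```

```bash
python3 -c "
from h import *
rows((-18,-192,298,np.pi/2),(-18,-192,298,-np.pi/2)); s=bot.sense(); print(s['joint_positions'].round(2))"
```

```text
t 4.87 at st [198.  131.9 308. ] yaw -0.001 open 55.7 F [0.2 1.1 1.2]
(-18, -192, 298) world [ 0.473 -0.207  0.298] -> [-215.8  324.1    6. ] [ 0.008 -0.013 -1.572]
(-18, -192, 298) world [ 0.473 -0.207  0.298] -> [-215.8  324.1    6. ] [-0.013 -0.008  1.57 ]
[-0.06  0.56 -0.31  1.19  0.16  1.39 -1.87]
```

Emit:
drive_tool([
  [[-0.3,-70,105,0,0,0,-0.5],[-0.3,-70,105,0,0,0,-0.5],[-0.3,-70,105,0,0,0,-0.5],[-0.3,-140,210,0,0,0,-1.0],[-0.3,-140,210,0,0,0,-1.0],[-0.3,-140,210,0,0,0,-1.0],[-0.3,-140,210,0,0,0,-1.0],[-0.3,-213,324,0,0,0,-1.571],[-0.3,-213,324,0,0,0,-1.571],[-0.3,-213,324,0,0,0,-1.571],[-0.3,-213,324,0,0,0,-1.571],[-0.3,-213,324,0,0,0,-1.571],[-0.3,-213,324,0,0,0,-1.571],[-0.3,-213,324,0,0,0,-1.571],[-0.3,-213,324,0,0,0,-1.571]],
])

```text
clock: 6.12
tool_pos: [0.4733, -0.2083, 0.2982]
ee_rot: [-0.0, 0.692, 0.722, 0.0]
contact_force: [-0.4, -0.3, -0.0]
opening: 0.0557
grasp_force: 0.0
```

```bash
python3 -c "
from h import *
rows((-18,-194,200,np.pi/2),(-18,-194,152,np.pi/2)); s=bot.sense(); print(s['joint_positions'].round(2)); snap('wrist','pics/w3.png')"
```

```text
t 6.12 at st [ -18.  -193.   298.2] yaw 1.567 open 55.7 F [-0.4 -0.3 -0. ]
(-18, -194, 200) world [ 0.473 -0.209  0.2  ] -> [-1.  -0.  98.2] [ 0.    -0.    -0.004]
(-18, -194, 152) world [ 0.473 -0.209  0.152] -> [ -1.1  -0.  146.2] [ 0.    -0.    -0.004]
[ 0.82  0.32 -0.63  1.66  0.2   1.22  0.19]
```

View pics/w3.png

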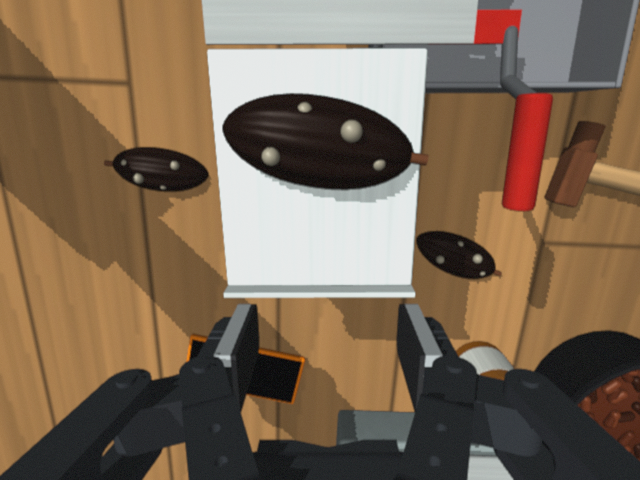

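The spoiled half has its tips at (223,130) and (412,158) and lies between rows 93 and 190. The deck around it is clear.

```bash
python3 -c "
from h import *
c=np.load('pics/w3.png.npz')
for u,v,z in [(223,130,.155),(412,158,.155),(305,93,.16),(335,190,.152)]: print((w2s(ray(c,u,v,z))*1000).round(0))"
```

```text
[[ -90. -123.  155.]]
[[  44. -143.  155.]]
[[-32. -99. 160.]]
[[ -11. -167.  152.]]
```

Emit:
drive_tool([
  [[-0.3,-1,-2,35,0,0,0],[-0.3,-1,-2,70,0,0,0],[-0.3,-1,-2,100,0,0,0],[-0.3,-1,-2,125,0,0,0],[-0.3,-1,-2,140,0,0,0],[-0.3,-1,-2,145,0,0,0],[-0.3,-1,-2,145,0,0,0],[-0.3,10,-2,145,0,0,0],[-0.3,20,-2,145,0,0,0],[-0.3,28,-2,145,0,0,0],[-0.3,36,-2,145,0,0,0],[-0.3,44,-2,145,0,0,0],[-0.3,52,-2,145,0,0,0],[-0.3,60,-2,145,0,0,0],[-0.3,68,-2,145,0,0,0],[-0.3,76,-2,145,0,0,0],[-0.3,84,-2,145,0,0,0],[-0.3,90,-2,145,0,0,0],[-0.3,90,-2,145,0,0,0]],
])

```text
clock: 7.75
tool_pos: [0.468, -0.1171, 0.1542]
ee_rot: [0.001, 0.69, 0.724, 0.001]
contact_force: [0.7, -1.0, 4.3]
opening: 0.0555
grasp_force: 1.5
```

```bash
python3 -c "
from h import *
rows((-20,-39,153,np.pi/2)); snap('wrist','pics/w4.png')"
```

```text
t 7.75 at st [ -19.1 -101.7  154.2] yaw 1.572 open 55.5 F [ 0.7 -1.   4.3]
(-20, -39, 153) world [ 0.464 -0.055  0.153] -> [62.7 -0.9  1.1] [0.002 0.001 0.001]
```

View pics/w4.png

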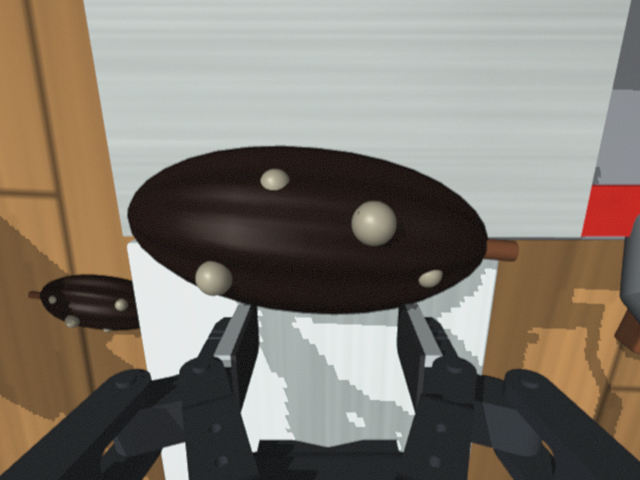

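The pod is cradled between the two fingers and partly over the seam, with its front edge at row 147. I'll keep pushing.

Emit:
drive_tool([
  [[-0.3,8,0,0,0,0,0],[-0.3,16,0,0,0,0,0],[-0.3,24,0,0,0,0,0],[-0.3,32,0,0,0,0,0],[-0.3,40,0,0,0,0,0],[-0.3,46,0,0,0,0,0],[-0.3,51,0,0,0,0,0],[-0.3,55,0,0,0,0,0],[-0.3,58,0,0,0,0,0],[-0.3,58,0,0,0,0,0]],
])

```text
clock: 8.63
tool_pos: [0.4648, -0.06, 0.1537]
ee_rot: [0.0, 0.691, 0.723, 0.0]
contact_force: [1.0, -2.9, 3.9]
opening: 0.0553
grasp_force: 2.1
```

```bash
python3 -c "
from h import *
rows((-20,-39,153,np.pi/2)); snap('wrist','pics/w5.png')"
```

```text
t 8.63 at st [-19.6 -44.5 153.7] yaw 1.571 open 55.3 F [ 1.  -2.9  3.9]
(-20, -39, 153) world [ 0.464 -0.055  0.153] -> [ 5.5 -0.4  0.7] [ 0.001  0.    -0.   ]
```

View pics/w5.png

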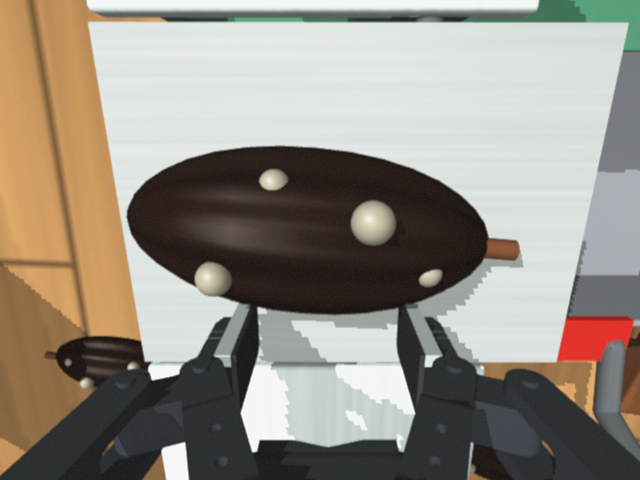

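```bash
python3 -c "
from h import *
c=np.load('pics/w5.png.npz')
for u,v,z in [(128,213,.155),(487,238,.155),(280,147,.162),(330,313,.158),(90,22,.15),(628,22,.15),(145,362,.15)]: print((w2s(ray(c,u,v,z))*1000).round(0))"
```

```text
[[-92.   1. 155.]]
[[ 42.  -9. 155.]]
[[-34.  25. 162.]]
[[-17. -39. 158.]]
[[-97.  64. 150.]]
[[ 81.  64. 150.]]
[[-98. -67. 150.]]
```

The pod's centre is at about station (-24, -5), inside the limits and wholly on the pan. I'll back off, lift and go to the bar.

Emit:
drive_tool([
  [[-0.3,-8,0,0,0,0,0],[-0.3,-30,0,-2,0,0,0],[-0.3,-50,0,-20,0,0,0],[0.3,-50,0,-60,0,0,0],[1,-50,0,-100,0,0,0],[1,-50,0,-126,0,0,0],[1,-70,40,-126,0,0,0],[1,-90,80,-126,0,0,0],[1,-90,120,-126,0,0,0],[1,-90,136,-126,0,0,0],[1,-90,136,-126,0,0,0],[1,-90,136,-126,0,0,0]],
])

```text
clock: 9.68
tool_pos: [0.6046, -0.1438, 0.2775]
ee_rot: [-0.002, 0.69, 0.723, -0.0]
contact_force: [0.3, -0.2, -0.6]
opening: -0.0002
grasp_force: 0.0
```

```bash
python3 -c "
from h import *
rows((115,-135,210,np.pi/2),(119,-135,124,np.pi/2)); snap('scene','pics/sc6.png')
import cv2
cv2.imwrite('pics/sc6c.png',cv2.resize(cv2.imread('pics/sc6.png')[150:370,200:430],None,fx=2.6,fy=2.6))"
```

```text
t 9.68 at st [ 116.2 -134.7  277.5] yaw 1.571 open -0.2 F [ 0.3 -0.2 -0.6]
(115, -135, 210) world [ 0.603 -0.144  0.21 ] -> [-0.5 -1.  67.5] [-0.003 -0.002  0.001]
(119, -135, 124) world [ 0.607 -0.144  0.124] -> [ -0.7   3.3 153.5] [-0.003 -0.002  0.001]
```

View pics/sc6c.png

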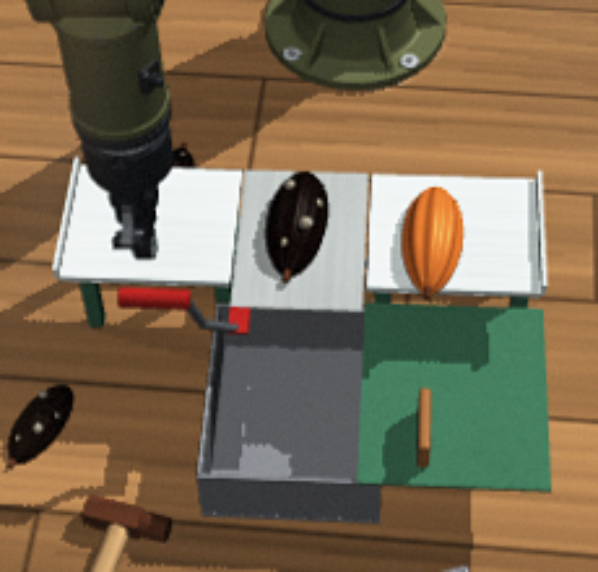

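The cover is open, with its handle at (425,430). The spoiled half sits wholly on the pan at (298,225), and the hand is above the bar. Pressing now.

Emit:
drive_tool([
  [[1,0,0,30,0,0,0],[1,0,0,55,0,0,0],[1,0,0,72,0,0,0],[1,0,2,82,0,0,0],[1,0,3,92,0,0,0],[1,0,4,102,0,0,0],[1,0,5,112,0,0,0],[1,0,5,122,0,0,0],[1,0,4,132,0,0,0],[1,0,4,142,0,0,0],[1,0,3,148,0,0,0],[1,0,3,152,0,0,0],[1,0,3,153,0,0,0],[1,0,3,153,0,0,0],[1,0,3,153,0,0,0],[1,0,3,153,0,0,0]],
])

```text
clock: 11.07
tool_pos: [0.6086, -0.1441, 0.1279]
ee_rot: [0.001, 0.691, 0.723, 0.001]
contact_force: [3.5, 0.6, 4.5]
opening: 0.0001
grasp_force: 2.5
```

```bash
python3 -c "
from h import *
rows((119,-135,124,np.pi/2)); snap('scene','pics/sc7.png')
import cv2
cv2.imwrite('pics/sc7c.png',cv2.resize(cv2.imread('pics/sc7.png')[150:370,200:430],None,fx=2.6,fy=2.6))"
```

```text
t 11.07 at st [ 120.1 -135.2  127.9] yaw 1.57 open 0.1 F [3.5 0.6 4.5]
(119, -135, 124) world [ 0.607 -0.144  0.124] -> [ 0.2 -1.1  3.9] [ 0.003  0.001 -0.   ]
```

View pics/sc7c.png

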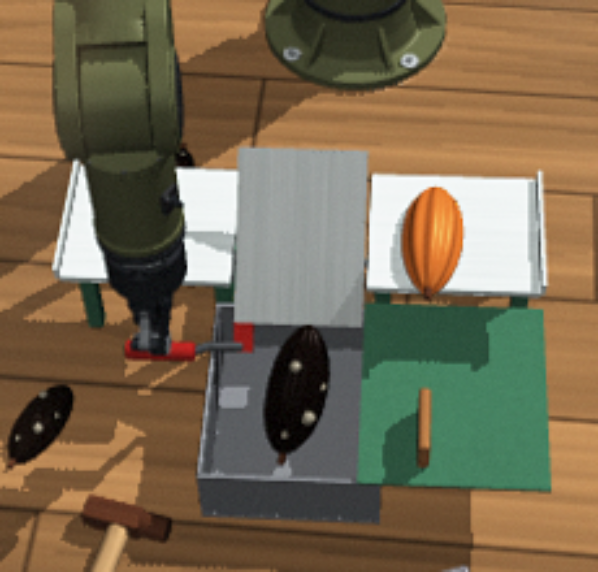

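The spoiled half has slid into the crate, at (298,390). Now I'll let the pan rise gently and lift clear.

Emit:
drive_tool([
  [[1,0,2,-10,0,0,0],[1,0,2,-20,0,0,0],[1,0,2,-30,0,0,0],[1,0,2,-40,0,0,0],[1,0,0,-50,0,0,0],[1,0,-2,-60,0,0,0],[1,0,-4,-68,0,0,0],[1,0,-4,-76,0,0,0],[1,0,-4,-90,0,0,0],[1,0,-4,-130,0,0,0],[1,0,-4,-170,0,0,0],[1,0,-4,-180,0,0,0],[1,0,-4,-180,0,0,0]],
])

```text
clock: 12.2
tool_pos: [0.6054, -0.1438, 0.3105]
ee_rot: [0.003, 0.691, 0.723, 0.002]
contact_force: [0.0, 0.6, -0.8]
opening: 0.0003
grasp_force: 0.0
```

```bash
python3 -c "
from h import *
rows((195,128,305,0),(195,128,98,0)); snap('scene','pics/sc8.png'); print(bot.sense()['joint_positions'].round(2))
import cv2
cv2.imwrite('pics/sc8c.png',cv2.resize(cv2.imread('pics/sc8.png')[150:370,200:430],None,fx=2.6,fy=2.6))"
```

```text
t 12.2 at st [ 117.  -134.7  310.5] yaw 1.571 open 0.3 F [ 0.   0.6 -0.8]
(195, 128, 305) world [0.671 0.122 0.305] -> [262.7  77.9   5.8] [ 0.007 -0.005  1.571]
(195, 128, 98) world [0.671 0.122 0.098] -> [262.9  76.4 212.8] [ 0.007 -0.005  1.571]
[ 0.55  0.49 -0.61  1.38  0.28  1.36 -0.02]
```

View pics/sc8c.png

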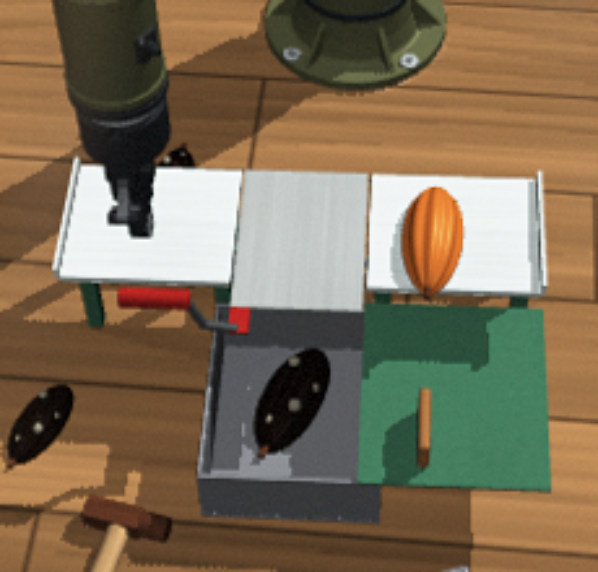

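The pan is level and the half lies flat in the crate at (292,400). Next I'll go to the left of the handle and push the cover shut with closed fingers.

Emit:
drive_tool([
  [[1,300,75,0,0,0,0],[1,300,75,0,0,0,0],[1,300,75,0,0,0,0],[1,300,75,0,0,0,0],[1,300,75,0,0,0,0],[1,300,75,0,0,0,0],[1,300,75,0,0,0,0],[1,300,75,0,0,0,0],[1,300,75,0,0,0,0],[1,300,75,40,0,0,0],[1,300,75,80,0,0,0],[1,300,75,120,0,0,0],[1,300,75,155,0,0,0],[1,300,75,185,0,0,0],[1,300,75,205,0,0,0],[1,300,75,210,0,0,0],[1,300,75,210,0,0,0]],
])

```text
clock: 13.67
tool_pos: [0.6634, 0.1573, 0.0937]
ee_rot: [-0.001, 0.691, 0.723, -0.002]
contact_force: [-0.9, -0.3, 0.1]
opening: -0.0003
grasp_force: 0.0
```

```bash
python3 -c "
from h import *
rows((192,-14,100,np.pi/2))"
```

```text
t 13.67 at st [188.9 163.4  93.7] yaw 1.57 open -0.3 F [-0.9 -0.3  0.1]
(192, -14, 100) world [ 0.675 -0.02   0.1  ] -> [-177.4    3.3   -6.1] [-0.005  0.001 -0.001]
```

Emit:
drive_tool([
  [[1,-10,2,-5,0,0,0],[1,-22,2,-5,0,0,0],[1,-34,2,-5,0,0,0],[1,-46,2,-5,0,0,0],[1,-58,2,-5,0,0,0],[1,-70,2,-5,0,0,0],[1,-82,2,-5,0,0,0],[1,-94,2,-5,0,0,0],[1,-106,2,-5,0,0,0],[1,-118,2,-5,0,0,0],[1,-130,2,-5,0,0,0],[1,-142,2,-5,0,0,0],[1,-152,2,-5,0,0,0],[1,-162,2,-5,0,0,0],[1,-169,2,-5,0,0,0],[1,-174,2,-5,0,0,0],[1,-177,2,-5,0,0,0],[1,-178,2,-5,0,0,0],[1,-178,2,-5,0,0,0]],
])

```text
clock: 15.25
tool_pos: [0.6747, -0.0192, 0.1011]
ee_rot: [0.0, 0.691, 0.723, -0.0]
contact_force: [-0.3, -0.1, -0.1]
opening: 0.0002
grasp_force: 0.0
```

```bash
python3 -c "
from h import *
rows((192,-14,100,np.pi/2)); snap('scene','pics/sc9.png')"
```

```text
t 15.25 at st [192.  -13.4 101.1] yaw 1.57 open 0.2 F [-0.3 -0.1 -0.1]
(192, -14, 100) world [ 0.675 -0.02   0.1  ] -> [-0.6  0.   1.1] [-0.001  0.001 -0.   ]
```

Emit:
drive_tool([
  [[1,-4,0,0,0,0,0],[1,-4,0,0,0,0,0],[1,-4,0,0,0,0,0]],
])

```text
clock: 15.55
tool_pos: [0.6749, -0.0206, 0.1012]
ee_rot: [-0.001, 0.69, 0.724, 0.001]
contact_force: [-0.8, 4.9, 0.1]
opening: -0.0003
grasp_force: 2.6
```

Emit:
drive_tool([
  [[1,25,0,0,0,0,0],[1,25,0,0,0,0,0],[1,25,0,-40,0,0,0],[1,25,0,-80,0,0,0],[1,25,0,-120,0,0,0],[1,25,0,-160,0,0,0],[1,25,0,-200,0,0,0],[1,-40,-100,-240,0,0,0],[1,-100,-150,-240,0,0,0],[1,-140,-150,-240,0,0,0],[1,-180,-150,-240,0,0,0],[1,-210,-150,-240,0,0,0],[1,-210,-150,-240,0,0,0],[1,-210,-150,-240,0,0,0],[1,-210,-150,-240,0,0,0]],
])

```text
clock: 16.8
tool_pos: [0.5312, -0.2505, 0.3412]
ee_rot: [0.001, 0.695, 0.719, -0.003]
contact_force: [0.6, -0.1, -0.9]
opening: -0.0003
grasp_force: 0.0
```

```bash
python3 -c "
from h import *
rows(); c=snap('scene','pics/sc9.png')
print(proj(c,s2w([[.242,.093,.0855],[.242,-.093,.0855],[.155,-.03,.1255],[.225,-.03,.1255]])-0).round(1)*1-[200,150])
im=cv2.imread('pics/sc9.png')
for p,q in zip([(.242,.093,.0855),(.155,-.03,.1255),(.225,-.03,.1255)],'abc'):
  u=proj(c,s2w([p]))[0].round().astype(int); im[u[1],u[0]]=(255,0,255)
cv2.imwrite('pics/sc9c.png',cv2.resize(im[150:370,200:430],None,fx=2.6,fy=2.6,interpolation=cv2.INTER_NEAREST))"
```

```text
t 16.8 at st [  37.9 -237.8  341.2] yaw 1.557 open -0.3 F [ 0.6 -0.1 -0.9]
[[148.1 186.6]
 [ 74.  183.7]
 [100.9 146.8]
 [ 98.8 170.6]]
```

View pics/sc9c.png

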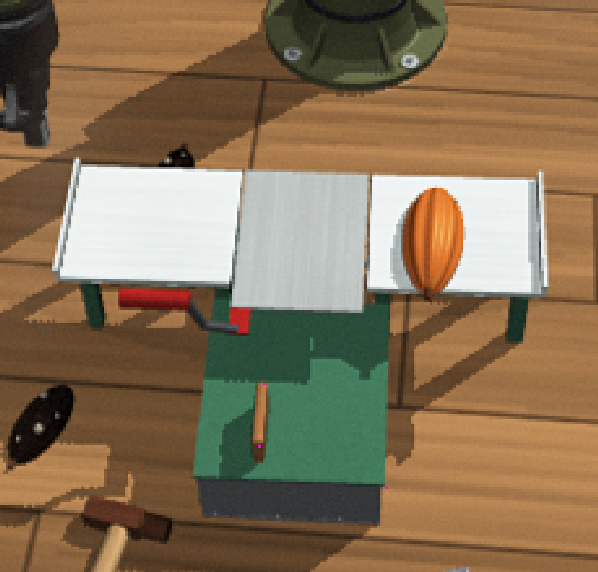

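The handle is at (261,420) on the predicted shut marks, the push met the stop at 4.9 N, the pan is level and the hand is clear. Handing in.

```bash
python3 -c "
from station import bot
print(bot.job_done())"
```

```text
the job is handed in; nothing more can be done
None
```

The job is handed in at about 17 s of the 72 s allowed: the spoiled half is in the crate, the pan is level, the cover is shut against its stop and the hand is clear; the verdict was not shown to me.

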